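# Slide the tasting board into the weighted board holder

## Task

Put the plain long wooden tasting board that is left on the counter back into the steel board holder: slide it in through the flared mouth, on top of the two boards of the same shape and size that are already there and under the weighted arm, fully home to the back stop like the boards below it. Leave it lying flat and square on the pile with the arm resting on it; the shorter board and the board with a handle stay out.

Things in the scene. Friction and masses are not known exactly. Their poses are not given: they have to be found in the camera images.
- board_mid (a point): Centre (7 mm above its underside) of the board to put away: plain rectangle of light wood, 200 mm long, 60 wide, 14 thick, about 120 g, flat on the counter; x along its length, y across, z up; both ends alike. Bystanders of the same wood and thickness lie near: a shorter plain board (125 x 60 mm) and one with a narrow handle (200 mm).
- holder: Fixed steel holder. Origin: mid-bay at counter level; x = direction in which boards slide in, z up. Base 6 mm thick. Back stop at x=70 mm, 72 high. Side guides 62 high, inner faces y=-38 and 38, x=-10 to 70, flaring to a mouth 100 mm wide at x=-33. A third board fully home has its centre at x=-30 to -35, y=0, z=41; its outer 100 mm stick out free of the guides.
- pile_mid (a point): Centre of the upper of the two loose boards in the holder, each 200 x 60 x 14 mm like the board to put away; this point is 7 mm below the pile's top, which is 34 mm above the counter; x along its length. It must stay in the holder beneath the new board.
- weight_arm (a joint): Angle (rad) of the hinged weighted arm, 40 mm wide: 0 on two boards, about 0.19 on three, rising positive, stop 0.9. No spring; presses about 2 N. In holder frame, mm: hinge x=88 z=48; cross bar on the pile at x=15; nose plate slopes up to the mouth, underside z=65 at x=-53, lip end x=-62 z=75. A board slid in along x, 2 to 14 mm above the pile, runs under the nose and lifts the arm itself (1 to 3 N).
Not all that is in view belongs to the job. What is shaped like the part that bears board_mid but turquoise or yellow is not meant.

How it is judged:
At the end, for the whole second after the job is handed in: The long board lies flat (5 degrees) on the two in the holder, within 18 mm of the back stop, 15 mm of the bay's middle, 10 degrees of its direction and 20 mm of the board below, which has moved under 20 mm; the arm rests on it (0.12 to 0.24 rad) (x of board_mid in the frame of holder between -0.048 and -0.02 m and y of board_mid in the frame of holder between -0.015 and 0.015 m and z of board_mid in the frame of holder between 0.035 and 0.047 m and angle between board_mid's own z axis and vertical below 0.09 rad and angle between the x axis of board_mid and the x axis of holder, either way round below 0.18 rad and value of joint weight_arm between 0.12 and 0.24 rad and horizontal distance between board_mid and pile_mid below 0.02 m and z of pile_mid in the frame of holder below 0.033 m and distance of pile_mid from where it was at the start of the episode below 0.02 m); the robot touches nothing.
It also fails if it takes over 46 s, if anything falls off the work surface, if the arm or the gripper's body presses on something with over 40 N, if the wrist force passes 120 N, or if a joint passes its speed limit or range.

## Robot

A 6-joint arm with a two-finger parallel gripper is mounted at the origin on the work surface. World frame = base frame: x ahead of the robot, y to its left, z up, the work surface at z = 0. Lengths are in m, angles in rad, forces in N, time in s.
With the tool pointing down it reaches from about 0.35 to 0.85 m from the base axis. Payload 8.1 kg.
Tool frame: the origin (TCP) lies midway between the tips of the shut fingers; the grasp point (between the pads) lies 19 mm behind it (robot.grip_point_offset is the distance from the TCP to the grasp point, in m); z points along the fingers, y is the line along which they close (so a half turn about z gives the same grasp; the last joint's range is limited). The gripper opens to 93 mm and grips with 3 to 60 N. Pads are 15 mm wide; open, the fingers measure 128 mm over their backs; the gripper's body (75 mm by 188 mm) begins 65 mm behind the grasp point.
Start: joints at [1.127, 0.13, 1.488, -0, 1.523, -0.085], TCP at [0.211, 0.562, 0.219] pointing down, gripper open.
Joint ranges: [-2.96, 2.96], [-0.89, 2.26], [0.02, 2.5], [-1.34, 4.48], [0, 2.73], [-2.66, 2.66]. Speed limits (rad/s): [2.39, 2.39, 2.79, 3.14, 3.14, 3.14].

## Interface

Orientations are given as a rotation vector (axis times angle).
In Python, from plant import robot, read_camera, job gives the robot as it stands.
- The arm moves only by the shell command python3 -m inch 'ROWS' [FORCE]. ROWS is JSON, one flat list of numbers, 5 for each row, row after row: the shift along the world's x, y, z in mm, then the turn about the world's z in degrees, then the opening in per cent of the stroke, from 0 (shut) to 100 (fully open). In form: [dx, dy, dz, yaw, hand, dx, dy, dz, yaw, hand, ...]. A call has 1 to 10 rows; each row is the pose to reach, as a shift and turn from the pose commanded when the call began; what a row does not reach only later rows make up. A row lasts 1/12 s, in which the tool goes at most 41.7 mm and 7.16 degrees, less where a joint would pass 70% of its speed; a pose out of reach is approached as far as the arm can. A call with a gripper value outside its range is refused whole. The fingers move at their own pace and stop on an object; FORCE is the grip in N (left out, the last holds). Time passes only in rows, so rows that repeat a pose let the fingers close. It gives the time, the measured TCP pose, the force, the opening and the grip force at its end, in the units of the state.
- robot.read_state(): the state, without advancing time (a new reading comes with each control period).
- read_camera(name): name is "side" or "top" or "wrist"; returns a dict with "image" (400x640x3 uint8, blue, green, red), "K" (3x3 intrinsics, pixels), "extrinsics" (4x4, takes a point from world to camera coordinates); the wrist camera has in their place "mount" (4x4, takes a point from camera to tool coordinates, whose origin is the TCP and whose axes are the flange's). Camera axes: x right, y down, z forward; pixel columns grow to the right and rows downward; lengths in m; the calibration is good to about 2 mm. A picture is of the moment at which its call begins: read the wrist's pose just before it. There is no depth.
- job.close_job(): hands the job in; it is judged then, once.
The state is a dict: "t": time; "q": joint angles; "dq": joint speeds; "joint_torque": joint torques, N m; "tool_pos": TCP position; "orientation": TCP orientation; "force": force on the tool from outside, world axes, zero at the start; "wrist_torque": the same for the moment, N m; "opening": finger opening in m; "gripper_force": force on a finger pad.
Only numpy, scipy, OpenCV 4.12 (cv2) and the standard library are available. Lean on these libraries where they do the work, as an engineer would, in place of code of your own. Each camera call takes 0.05 s, during which the arm holds its last target. There are 200 camera calls.

## Working session

There is one attempt and no reset: what is moved stays moved. The work goes in short steps, Python scripts to look and compute and a shell command to move; the robot and the scene stay as the last step left them, time stands still between calls to the robot, and variables do not carry over. Pictures are saved under pics/ and viewed, at most 10 in all, crops included, and the job is handed in when it is done.

```bash
mkdir -p pics; ls
python3 - <<'E'
from plant import robot, read_camera
import cv2,numpy as np
for n in("top","side"):
    c=read_camera(n); cv2.imwrite(f"pics/{n}0.png",c["image"]); np.savez(f"{n}.npz",K=c["K"],E=c["extrinsics"])
    print(n,c["K"].tolist(),np.round(c["extrinsics"],3).tolist())
s=robot.read_state(); print(s["t"],s["tool_pos"],s["orientation"],s["opening"],robot.grip_point_offset)
E
```

```text
pics
top [[385.0520470407858, 0.0, 317.48841039437946], [0.0, 385.0520470407858, 200.69449922577306], [0.0, 0.0, 1.0]] [[-0.015, -1.0, -0.014, 0.01], [-0.984, 0.017, -0.177, 0.419], [0.177, 0.011, -0.984, 0.934], [0.0, 0.0, 0.0, 1.0]]
side [[461.32725483972854, 0.0, 319.9310238938003], [0.0, 461.32725483972854, 195.45402505988], [0.0, 0.0, 1.0]] [[0.788, -0.616, 0.021, -0.334], [-0.316, -0.433, -0.844, 0.199], [0.529, 0.658, -0.536, 1.032], [0.0, 0.0, 0.0, 1.0]]
0.1 [0.21043467 0.56135518 0.21769698] [-5.60412521e-01 -3.09076214e+00  2.50681728e-03] 0.09297654452342771 0.0188
```

View pics/top0.png

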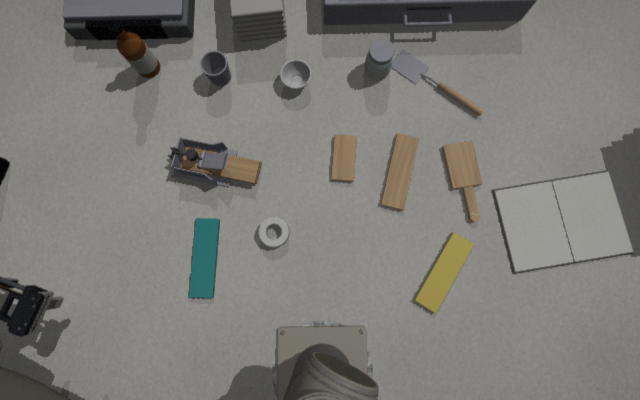

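View pics/side0.png

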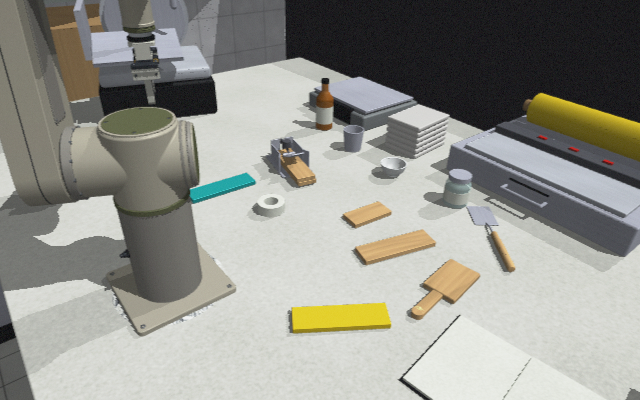

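Top view candidates: the plain long board at (400,172), the short board at (344,158), the handled board at (463,178), turquoise at (205,258) and yellow at (445,272). I choose (400,172). The holder is at about (210,162), with its mouth to the right. Next I check the choice in enlarged crops.

Run:
```python
import cv2,numpy as np
i=cv2.imread("pics/top0.png")
a=cv2.resize(i[125:219,160:270],None,fx=5,fy=5,interpolation=cv2.INTER_CUBIC)   # 550x470
b=cv2.resize(i[125:219,376:426],None,fx=5,fy=5,interpolation=cv2.INTER_CUBIC) # 250
cv2.imwrite("pics/crop.png",np.hstack([a,b]))
```

```text
(no output)
```

View pics/crop.png

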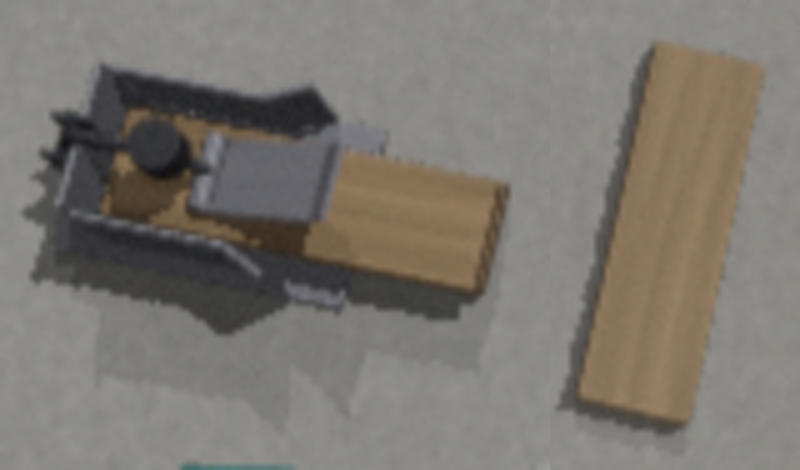

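The crop confirms it: a plain long rectangle with corners near (655,42), (765,66), (690,425), (580,402) in the crop. The pile's free end has corners (503,184) and (474,291). The guide tops run (110,68)-(265,97) and (75,212)-(220,243).

```bash
cat > h.py <<'E'
import numpy as np
def w(px,z,n="top"):
    d=np.load(n+".npz");K,E=d["K"],d["E"];R,t=E[:3,:3],E[:3,3]
    c=-R.T@t; r=R.T@np.linalg.solve(K,[px[0],px[1],1]); return c+r*(z-c[2])/r[2]
E
python3 - <<'E'
from h import w
import numpy as np
np.set_printoptions(precision=4,suppress=True)
A=lambda u,v:(160+u/5-.4,125+v/5-.4)
B=lambda u,v:(376+(u-550)/5-.4,125+v/5-.4)
P=np.array([w(B(*p),.014) for p in[(655,42),(765,66),(690,425),(580,402)]])
print(P[:,:2],"c",P.mean(0)); 
for i in range(4): d=P[(i+1)%4]-P[i];print(np.linalg.norm(d),np.degrees(np.arctan2(d[1],d[0])))
Q=np.array([w(A(*p),.034) for p in[(503,184),(474,291),(345,150),(305,258)]]);print(Q[:,:2])
for a,b in[(0,1),(0,2),(1,3)]:d=Q[b]-Q[a];print(np.linalg.norm(d),np.degrees(np.arctan2(d[1],d[0])))
G=np.array([w(A(*p),.062) for p in[(265,97),(110,68),(220,243),(75,212)]]);print("G",G[:,:2])
for a,b in[(0,1),(2,3),(1,3)]:d=G[b]-G[a];print(np.linalg.norm(d),np.degrees(np.arctan2(d[1],d[0])))
S=np.array([w(A(*p),.072) for p in[(103,65),(70,210)]]);print("stop",S.mean(0))
E
```

```text
[[ 0.603  -0.2099]
 [ 0.5885 -0.2674]
 [ 0.3966 -0.2173]
 [ 0.4096 -0.1615]] c [ 0.4994 -0.214   0.014 ]
0.05930023194566067 -104.14990080690666
0.1983434059493637 165.36669134243084
0.05725972372250894 76.96294405957752
0.19944877919009488 -14.041343096091605
[[0.5257 0.1496]
 [0.4693 0.1638]
 [0.5456 0.232 ]
 [0.4883 0.2511]]
0.05818755178074568 165.87006444712762
0.08476005683890352 76.48487894385697
0.08934340194489782 77.76259367743393
G [[0.5655 0.2664]
 [0.5825 0.3461]
 [0.4897 0.2865]
 [0.5071 0.3602]]
0.08148603508889296 77.99861132607288
0.07572237212803218 76.74585140858835
0.07670066431230153 169.47404215274162
stop [0.5429 0.3524 0.072 ]
```

```bash
python3 -m inch '[120,-265,0,3,100,120,-265,0,3,100,120,-265,0,3,100,120,-265,0,3,100,120,-265,0,3,100,120,-265,0,3,100,120,-265,0,3,100,120,-265,0,3,100,120,-265,0,3,100,120,-265,0,3,100]'
python3 -m inch '[244,-529,-40,3,100,244,-529,-40,3,100,244,-529,-40,3,100,244,-529,-40,3,100,244,-529,-40,3,100,244,-529,-40,3,100,244,-529,-40,3,100,244,-529,-40,3,100,244,-529,-40,3,100,244,-529,-40,3,100]'
```

```text
t: 0.93
tool_pos: [0.3306, 0.2969, 0.2185]
orientation: [-0.481, -3.104, -0.0]
force: [-0.4, 0.6, 0.5]
opening: 0.0933
gripper_force: 0.0
t: 1.77
tool_pos: [0.5059, -0.0808, 0.1896]
orientation: [-0.394, -3.117, -0.001]
force: [0.1, 0.2, 0.5]
opening: 0.0931
gripper_force: 0.0
```

```bash
python3 -m inch '[68,-152,-60,0,100,68,-152,-60,0,100,68,-152,-60,0,100,68,-152,-60,0,100,68,-152,-60,0,100,68,-152,-60,0,100,68,-152,-60,0,100]'
cat > wv.py <<'E'
import numpy as np,cv2,sys
from plant import robot,read_camera
from scipy.spatial.transform import Rotation as Ro
s=robot.read_state();c=read_camera("wrist");cv2.imwrite(sys.argv[1],c["image"])
T=np.eye(4);T[:3,:3]=Ro.from_rotvec(s["orientation"]).as_matrix();T[:3,3]=s["tool_pos"]
np.savez("wrist.npz",K=c["K"],E=np.linalg.inv(T@c["mount"]))
x=T[:3,0];print(s["t"],np.round(s["tool_pos"],4),"yaw tool x",np.degrees(np.arctan2(x[1],x[0])))
E
python3 wv.py pics/w1.png
```

```text
t: 2.35
tool_pos: [0.5731, -0.231, 0.129]
orientation: [-0.396, -3.115, -0.002]
force: [-0.2, 1.7, 0.3]
opening: 0.0928
gripper_force: 0.0
2.35 [ 0.5731 -0.231   0.129 ] yaw tool x 165.50349808472714
```

View pics/w1.png

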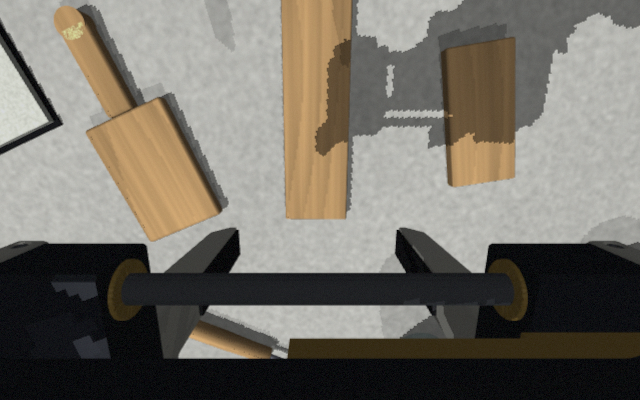

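The wrist view shows the long board from the top edge (282..352, row 0) to its end corners at (287,219) and (347,219), midway between the fingers.

Run:
```python
from h import w
import numpy as np
a,b,c,d=[w(p,.014,"wrist") for p in[(287,219),(347,219),(282,0),(352,0)]]
print(a,b,c,d,np.linalg.norm(a-b))
ax=(c+d-a-b)[:2];ax/=np.linalg.norm(ax);m=((a+b)/2)[:2]
print("axis",np.degrees(np.arctan2(ax[1],ax[0])),"end mid",m,"grasp(23mm in)",m+.023*ax,"centre",m+.1*ax)
```

```text
[ 0.58738681 -0.26575285  0.014     ] [ 0.60223604 -0.2081877   0.014     ] [ 0.40204549 -0.21745358  0.014     ] [ 0.4166249  -0.16082839  0.014     ] 0.059449524357866275
axis 165.54000217241514 end mid [ 0.59481143 -0.23697027] grasp(23mm in) [ 0.57254002 -0.23122708] centre [ 0.4979792  -0.21199987]
```

```bash
python3 -m inch '[0,0,-40,0,100,0,0,-80,0,100,0,0,-110,0,100,0,0,-118,0,100,0,0,-118,0,100,0,0,-118,0,100]'
```

```text
t: 2.9
tool_pos: [0.5739, -0.2319, 0.014]
orientation: [0.395, 3.115, -0.001]
force: [0.5, 0.2, -0.6]
opening: 0.0931
gripper_force: 0.0
```

```bash
python3 -m inch '[0,0,-6,0,100,0,0,-11,0,100,0,0,-11,0,100]'; python3 -m inch '[0,0,0,0,40,0,0,0,0,40,0,0,0,0,40,0,0,0,0,40,0,0,0,0,40,0,0,0,0,40,0,0,0,0,40,0,0,0,0,40]' 55
```

```text
t: 3.15
tool_pos: [0.5735, -0.2329, 0.0019]
orientation: [0.398, 3.115, -0.001]
force: [-0.3, -0.2, -0.3]
opening: 0.0931
gripper_force: 0.0
t: 3.82
tool_pos: [0.5728, -0.2327, 0.0012]
orientation: [0.398, 3.116, -0.0]
force: [0.3, -0.3, 0.9]
opening: 0.0597
gripper_force: 55.0
```

```bash
python3 -m inch '[0,0,10,0,40,0,0,30,0,40,0,0,60,0,40,0,0,95,0,40,0,0,125,0,40,0,0,125,0,40,0,0,125,0,40]'; python3 wv.py pics/w2.png
```

```text
t: 4.4
tool_pos: [0.5746, -0.2336, 0.1297]
orientation: [0.397, 3.111, -0.003]
force: [-1.0, -0.3, -1.0]
opening: 0.0593
gripper_force: 55.0
4.4 [ 0.5746 -0.2336  0.1297] yaw tool x 165.44318052077776
```

View pics/w2.png

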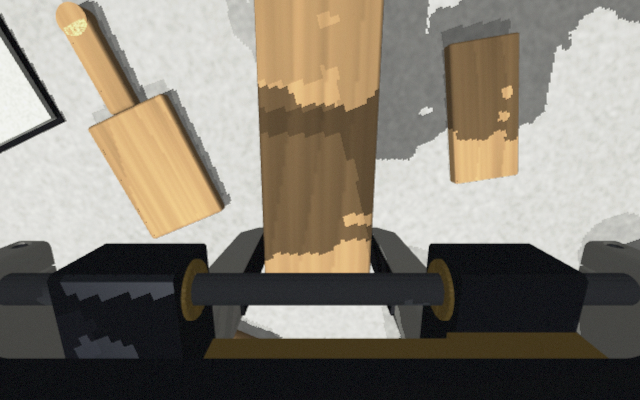

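The board is held, centred between the fingers. Its edges are at (255..382, row 0) and (264..374, row 245). I check the droop from the apparent width.

Run:
```python
from h import w
import numpy as np
for r,l,rr in[(0,255,382),(120,260,378),(220,263,375)]:
  a,b=w((l,r),.142,"wrist"),w((rr,r),.142,"wrist"); 
  d=np.load("wrist.npz"); c=-d["E"][:3,:3].T@d["E"][:3,3]
  print(r,np.linalg.norm(a-b),((a+b)/2)[:2], "z for 60mm:",c[2]-(c[2]-.142)*.06/np.linalg.norm(a-b))
```

```text
0 0.0578003736375422 [ 0.45600574 -0.20256456] z for 60mm: 0.13614067023661616
120 0.0589155963350384 [ 0.50714021 -0.21548272] z for 60mm: 0.13916606183864813
220 0.06083996413543278 [ 0.55794365 -0.22855098] z for 60mm: 0.14412569751231913
```

```bash
python3 -m inch '[-8,18,0,-4,40,-16,40,0,-11,40,-24,60,0,-18,40,-32,80,0,-25,40,-40,100,0,-32,40,-48,120,0,-39,40,-56,140,0,-46,40,-64,160,0,-53,40,-72,180,0,-60,40,-80,200,0,-65,40]'
python3 -m inch '[-8,15,0,-6,40,-15,30,0,-12,40,-21,45,0,-18,40,-25,60,0,-23,40,-25,60,0,-23,40,-25,60,0,-23,40,-25,60,0,-23,40]'
python3 wv.py pics/w3.png
python3 - <<'E'
from plant import read_camera
import cv2,numpy as np
c=read_camera("side");t=read_camera("top")
a=cv2.resize(c["image"][70:230,190:380],None,fx=3,fy=3,interpolation=cv2.INTER_CUBIC)
cv2.imwrite("pics/s3.png",a);cv2.imwrite("pics/t3.png",t["image"])
E
```

```text
t: 5.28
tool_pos: [0.4906, -0.0315, 0.1239]
orientation: [-2.016, -2.405, 0.003]
force: [-0.2, 0.7, -0.0]
opening: 0.0595
gripper_force: 55.0
t: 5.87
tool_pos: [0.4671, 0.0269, 0.125]
orientation: [-2.447, -1.968, 0.003]
force: [0.1, -0.4, -1.3]
opening: 0.0591
gripper_force: 55.0
5.8667 [0.4671 0.0269 0.125 ] yaw tool x 77.60897064475552
```

View pics/w3.png

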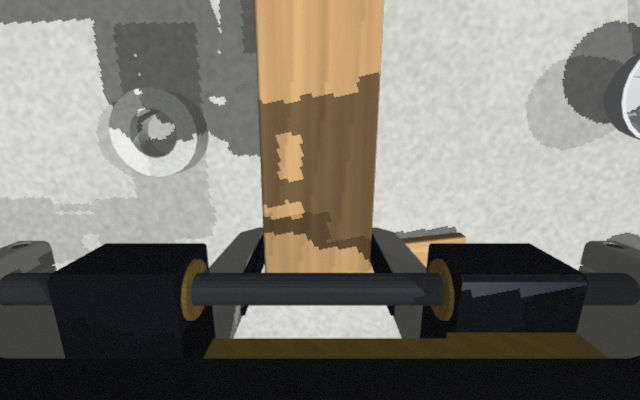

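View pics/s3.png

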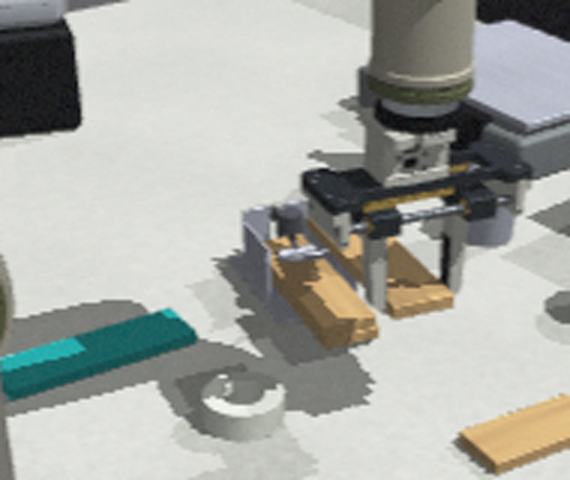

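The board hangs between the fingers. In the side crop its inner left corner is near (308,222), and its outer end is at (390,312)-(452,300). I compare this with projected droop angles.

Run:
```python
import numpy as np
d=np.load("side.npz");K,E=d["K"],d["E"]
t=np.radians(77.6);X=np.array([np.cos(t),np.sin(t),0]);Y=np.array([-np.sin(t),np.cos(t),0]);Z=np.array([0,0,1])
g=np.array([.4671,.0269,.125])
for dr in(0,3,6):
  a=np.radians(dr);x=X*np.cos(a)-Z*np.sin(a);z=Z*np.cos(a)+X*np.sin(a)
  for n,(l,s,h) in {"inL":(177,30,13),"inR":(177,-30,13),"outLbot":(-23,30,-1),"outLtop":(-23,30,13),"outRbot":(-23,-30,-1)}.items():
    p=g+(l*x+s*Y+h*z)/1000;q=K@(E[:3,:3]@p+E[:3,3]);q=q[:2]/q[2];print(dr,n,np.round((q-[190,70])*3+1,0))
```

```text
0 inL [305. 215.]
0 inR [361. 205.]
0 outLbot [394. 322.]
0 outLtop [395. 308.]
0 outRbot [455. 309.]
3 inL [305. 224.]
3 inR [361. 213.]
3 outLbot [394. 321.]
3 outLtop [394. 307.]
3 outRbot [455. 308.]
6 inL [305. 232.]
6 inR [361. 222.]
6 outLbot [394. 320.]
6 outLtop [394. 305.]
6 outRbot [455. 306.]
```

```bash
python3 -m inch '[1,0,-30,0,40,1,0,-55,0,40,1,0,-74,0,40,1,0,-74,0,40,1,0,-74,0,40,1,0,-74,0,40]'
python3 - <<'E'
from plant import read_camera
import cv2,numpy as np
c=read_camera("side");t=read_camera("top")
a=cv2.resize(c["image"][120:200,255:355],None,fx=4,fy=4,interpolation=cv2.INTER_CUBIC)
b=cv2.resize(t["image"][120:200,160:260],None,fx=4,fy=4,interpolation=cv2.INTER_CUBIC)
cv2.imwrite("pics/s4.png",np.hstack([a,b]))
E
```

```text
t: 6.52
tool_pos: [0.4696, 0.027, 0.0533]
orientation: [2.451, 1.965, 0.001]
force: [-0.8, -0.2, -0.7]
opening: 0.0593
gripper_force: 55.0
```

View pics/s4.png

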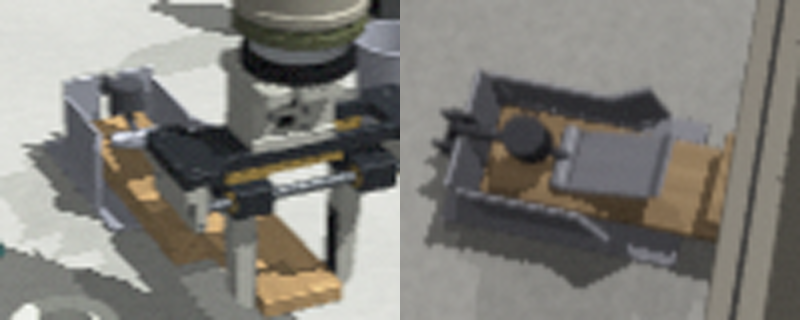

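The top part of the crop shows the board's front at about (722,185), over the pile and in line with the mouth. I slide it in, in stages.

```bash
python3 -m inch '[2,10,0,0,40,4,20,0,0,40,6,29,0,0,40,9,39,-1,0,40,11,49,-2,0,40,13,58,-3,0,40,13,58,-3,0,40]'
```

```text
t: 7.2
tool_pos: [0.4817, 0.0873, 0.0486]
orientation: [-2.449, -1.967, 0.0]
force: [0.5, 0.7, -1.6]
opening: 0.0594
gripper_force: 55.0
```

```bash
python3 -m inch '[2,10,-1,0,40,4,20,-2,0,40,7,29,-4,0,40,9,39,-5,0,40,11,49,-6,0,40,13,58,-7,0,40,13,58,-7,0,40]'
python3 - <<'E'
from plant import read_camera
import cv2,numpy as np
c=read_camera("side");t=read_camera("top")
a=cv2.resize(c["image"][110:200,255:355],None,fx=4,fy=4,interpolation=cv2.INTER_CUBIC)
b=cv2.resize(t["image"][115:205,160:260],None,fx=4,fy=4,interpolation=cv2.INTER_CUBIC)
cv2.imwrite("pics/s5.png",np.hstack([a,b]))
E
```

```text
t: 7.78
tool_pos: [0.4951, 0.1454, 0.042]
orientation: [-2.449, -1.966, -0.001]
force: [0.9, 1.4, -2.2]
opening: 0.0594
gripper_force: 55.0
```

View pics/s5.png

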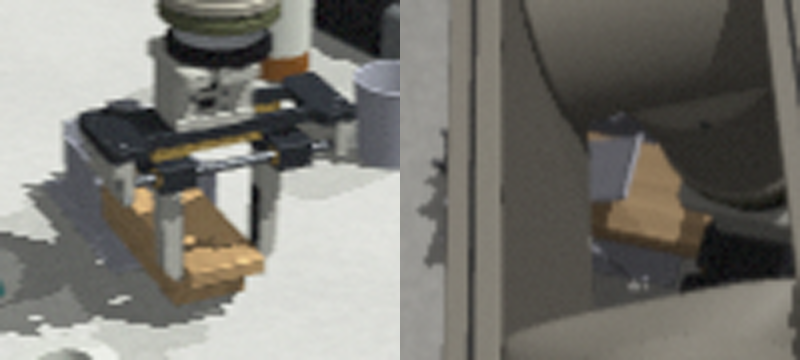

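The board is running under the nose along the pile, with low forces. About 33 mm remain.

```bash
python3 -m inch '[2,8,-1,0,40,4,16,-3,0,40,5,22,-4,0,40,6,27,-5,0,40,6,27,-5,0,40]'; python3 -m inch '[0.5,2,0,0,40,1,4,0,0,40,1,4,0,0,40]'
```

```text
t: 8.3
tool_pos: [0.5009, 0.1714, 0.0369]
orientation: [-2.45, -1.966, -0.001]
force: [0.3, 1.2, -2.0]
opening: 0.0595
gripper_force: 55.0
t: 8.55
tool_pos: [0.5018, 0.1745, 0.0371]
orientation: [-2.451, -1.965, -0.0]
force: [-0.6, 1.0, -1.6]
opening: 0.0597
gripper_force: 55.0
```

```bash
python3 -m inch '[0.5,2,0,0,40,1,4,0,0,40,1,4,0,0,40]'; python3 -m inch '[0.5,2,0,0,40,0.5,2,0,0,40,0.5,2,0,0,40]'
```

```text
t: 8.8
tool_pos: [0.5029, 0.1785, 0.0372]
orientation: [-2.451, -1.965, -0.0]
force: [0.5, -0.6, -1.5]
opening: 0.0597
gripper_force: 55.0
t: 9.05
tool_pos: [0.5034, 0.1806, 0.0372]
orientation: [-2.451, -1.965, -0.001]
force: [0.3, 0.2, -1.3]
opening: 0.0596
gripper_force: 55.0
```

```bash
python3 -m inch '[0.5,2,0,0,40,0.5,2,0,0,40,0.5,2,0,0,40]'; python3 -m inch '[0.5,2,0,0,40,0.5,2,0,0,40,0.5,2,0,0,40]'
```

```text
t: 9.3
tool_pos: [0.5038, 0.1825, 0.0371]
orientation: [-2.451, -1.965, -0.0]
force: [-1.0, -0.3, -2.2]
opening: 0.0592
gripper_force: 55.0
t: 9.55
tool_pos: [0.504, 0.183, 0.0367]
orientation: [2.45, 1.964, -0.004]
force: [-1.3, -7.4, -1.9]
opening: 0.0597
gripper_force: 55.0
```

The stop is felt: -7 N along the slide direction. Relax slightly, lower 1 mm, release, and rise.

```bash
python3 -m inch '[0,-1,-1,0,40,0,-1,-1,0,40,0,-1,-1,0,60,0,-1,-1,0,100,0,-1,-1,0,100,0,-1,-1,0,100,0,-1,-1,0,100,0,-1,-1,0,100]'; python3 -m inch '[0,0,10,0,100,0,0,30,0,100,0,-10,60,0,100,-10,-40,90,0,100,-20,-70,110,0,100,-30,-100,130,0,100,-30,-140,150,0,100,-30,-180,150,0,100,-30,-220,150,0,100,-30,-220,150,0,100]'
python3 - <<'E'
from plant import read_camera
import cv2,numpy as np
c=read_camera("side");t=read_camera("top")
a=cv2.resize(c["image"][115:205,255:355],None,fx=4,fy=4,interpolation=cv2.INTER_CUBIC)
b=cv2.resize(t["image"][115:205,160:260],None,fx=4,fy=4,interpolation=cv2.INTER_CUBIC)
cv2.imwrite("pics/s6.png",np.hstack([a,b]))
E
```

```text
t: 10.22
tool_pos: [0.5046, 0.1836, 0.0364]
orientation: [2.451, 1.965, 0.001]
force: [-0.2, 0.0, 0.3]
opening: 0.0881
gripper_force: 0.0
t: 11.05
tool_pos: [0.4745, -0.0431, 0.188]
orientation: [2.453, 1.956, -0.0]
force: [-0.3, 0.3, 0.2]
opening: 0.0929
gripper_force: 0.0
```

View pics/s6.png

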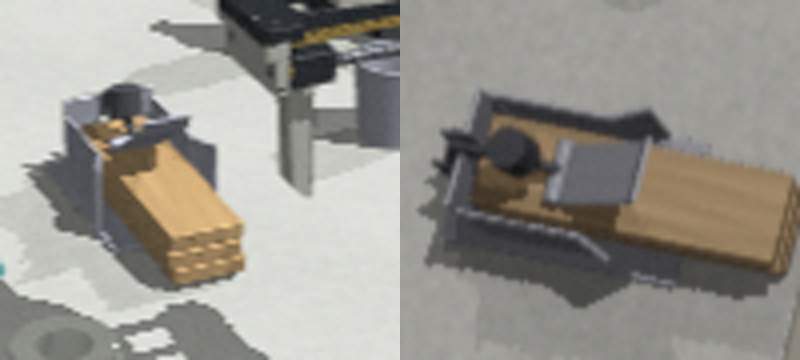

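The three boards lie flush and square in the holder. The outer end's top corners are near (797,175) and (775,265) in the top crop. The arm rests on the new board and the gripper is clear. I hand it in.

```bash
python3 -c "
from plant import job
print(job.close_job())"
```

```text
the job is handed in; nothing more can be done
None
```

The long board is back in the holder and the job is handed in, at about 11 s of the 46 s allowed; in the last camera view it lies flat and square, flush with the two boards below it, with the arm resting on it and the gripper clear, but no verdict was returned.

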